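Reset the length stop to its next hole and hold the lock pin in

ROBOT

A 6-joint arm with a two-finger parallel gripper is mounted at the origin on the work surface. World frame = base frame: x ahead of the robot, y to its left, z up, the work surface at z = 0. Lengths are in m, angles in rad, forces in N, time in s.
With the tool pointing down it reaches from about 0.35 to 0.975 m from the base axis. Payload 4.9 kg.
Tool frame: the origin (TCP) lies midway between the tips of the shut fingers; the grasp point (between the pads) lies behind it (grasp_offset is the z of the grasp point in the tool frame, in m); z points along the fingers, x is the direction in which the jaws open and shut, and the axes are right-handed (so a half turn about z gives the same grasp; the last joint's range is limited). The gripper opens to 85 mm and grips with 20 to 120 N. Pads are 22 mm wide; open, the fingers measure 114 mm over their backs; the gripper's body (76 mm by 85 mm) begins 54 mm behind the grasp point. The pads swing forward as they close: fully open they stand 13 mm farther back than shut.
Start: joints at [-1.357, 0.053, 1.613, -0, 1.476, -0.119], TCP at [0.204, -0.591, 0.231] pointing down, gripper open.
Joint ranges: [-3.01, 3.01], [-1.01, 2.22], [0.06, 2.58], [-1.02, 4.17], [0.09, 2.62], [-3.14, 3.14]. Speed limits (rad/s): [2.57, 2.57, 3.14, 3.14, 3.14, 3.14].

INTERFACE

Orientations are given as a unit quaternion [x, y, z, w].
In Python, from rig import move_ptp, move_l, movej, let_go, gripper_close, pause, inverse_kinematics, get_obs, grab_frame, PlanningError, hand_in, masks_of, landmark_of, grasp_offset gives the robot as it stands. Calls block until the motion is done:
- move_ptp(position, orientation): joint-space move of the TCP to a pose.
- move_l(position, rotation=None, max_speed=0.15): straight line of the TCP; rotation=None keeps the orientation; max_speed is the mean speed in m/s.
- movej(angles): joint-space move.
- let_go() and gripper_close(squeeze=None): open the fingers fully, or close them until they stop; squeeze is the grip in N (None keeps the last).
- pause(seconds).
- inverse_kinematics(position, orientation): joint angles nearest the present ones, or None.
- get_obs(): the state.
- grab_frame(name): name is "scene" or "top" or "wrist"; returns a dict with "pixels" (400x640x3 uint8, blue, green, red), "range_z" (400x640 float32, m along the optical axis (not along the pixel's ray), 0 where there is no reading), "intrinsics" (3x3 intrinsics, pixels), "world_from_camera" (4x4, takes a point from camera to world coordinates). Camera axes: x right, y down, z forward; pixel columns grow to the right and rows downward; lengths in m; the calibration is good to about 2 mm. A picture is of the moment at which its call begins.
A pose or a line that the arm cannot do raises PlanningError and nothing moves.
- hand_in(): hands the job in, once; it reports no verdict.
Trained networks look in a picture, given as the dict that the camera call returned (one of the last four; its "shot" number tells which), for a name from the list of things; names that differ only in an ending like _2 or _b are one class to them, and where a whole thing is asked for, a point or a joint stands for the part that bears it (a point fixed in the world has none). Each returns a list of dicts, best first, with "p" (0 to 1); they miss things now and then, are a little off and sometimes report something else, mostly with a low value. They report only what shows in the picture. A call takes as long as a camera call.
- masks_of(picture, query): "region" (400x640 bool, what is visible of it) and "xy" ([column, row] as shares, 0 to 1, of the picture: columns of its width, rows of its height, amid what is visible of it).
- landmark_of(picture, query): "xy" ([column, row] as shares, 0 to 1, of the picture: columns of its width, rows of its height: a listed point, or the origin of a listed thing).
The state is a dict: "time_s": time; "q": joint angles; "joint_vel": joint speeds; "effort": joint torques, N m; "tool_pos": TCP position; "tool_rot": TCP orientation; "ft_force": force on the tool from outside, world axes, zero at the start; "wrist_torque": the same for the moment, N m; "width": finger opening in m.
Only numpy, scipy, OpenCV 4.12 (cv2) and the standard library are available. Lean on these libraries where they do the work, as an engineer would, in place of code of your own. Each camera call takes 0.05 s, during which the arm holds its last target. There are 200 camera calls.

TASK

Set the length stop on the welding table one hole longer: take the black knob of its lock plunger, pull it up until the pin is clear, slide the section along the tube to the very next hole, away from the flat bar, and let the pin go fully home there. Finish while still holding: keep the gripper on the knob and keep pressing it firmly down, so that the pin cannot ride out when the bar is pushed up against the stop. Leave the flat bar and the other things lying around where they are.

Things in the scene. Friction and masses are not known exactly. Their poses are not given: they have to be found in the camera images.
- stop_rail: Fixed part of the length stop: a plain steel square tube 40 x 40 mm, 400 mm long, its top face 60 mm above the table, on two feet bolted to the table. 13 mm holes every 50 mm along the middle of its top face. Origin on the table under the middle of the tube; y axis along the tube (towards +y the stop is set longer, away from the flat bar), z up.
- section (a joint): Position of the sliding section on the tube, m, growing along the tube's +y. About 0 at the start, pin in its present hole; the next hole is at +0.050, others at 0.100, 0.150, -0.050 and -0.100. A hole gives 1.5 mm of play either way. With the pin clear it slides at about 4 N and stays where it is left. Knob, plunger and stop plate travel with it.
- section_top (a point): Middle of the flat top of the sliding section, 67 mm above the table: a grey steel sleeve around the tube, 52 mm wide and 74 mm long, carrying the plunger upright on its top. Its stop plate, 10 mm thick and 56 mm high, stands out 104 mm from the tube's middle line on the tube's +x side, at the section's -y end.
- plunger (a joint): How far the lock plunger is pulled up, m: 0 = pin fully home, 12 mm deep in the tube; above 0.012 the pin's round nose is clear of the hole; 0.020 = end of travel. Spring and weight push it down, with about 6 N at home, 11 N fully up. Let down between holes, the pin (10 mm) rests on the tube at 0.012 and drops in when the section is brought over a hole.
- barrel: The plunger's steel barrel, fixed upright in the top of the sliding section: 27 mm in diameter, from 67 to 92 mm above the table, with a 33 mm nut around it at 72 to 80 mm. Origin on its axis at table height. With the pin home the underside of the knob seats on the barrel's top, so pressing the knob down presses it onto the barrel.
- knob: The plunger's knob (origin at its centre, z up), an upright black cylinder 30 mm in diameter and 28 mm high on top of the sliding section. With the pin home its centre is 106 mm above the table and its underside 92 mm. It lifts straight up and travels with the section.
- flat_bar: A loose steel flat bar 40 x 200 x 10 mm lying on the table beside the tube, its end a few mm short of the stop plate. Origin at the centre of its underside, y along its length. To be left alone.
- hammer: A loose hammer with a wooden handle, 260 mm long, origin at the middle of its underside, lying on the table on the robot's side of the tube. To be left alone.
- f_clamp: A loose screw clamp (260 mm steel bar, two arms, wooden handle, 27 mm high) lying flat on the table beyond the tube. To be left alone.
- angle_piece: A loose offcut of steel angle, 40 x 40 x 110 mm, lying on the table beyond the flat bar. To be left alone.

How it is judged:
On the way, in this order (a step that is already met when the one before it is completed fails the run):
1. the plunger is pulled up until its pin is clear, with the section still at its first hole (value of joint plunger above 0.0105 m and value of joint section between -0.006 and 0.006 m), for 0.1 s.
2. the section stands at the very next hole with the pin fully home in it (value of joint section between 0.0475 and 0.0525 m and value of joint plunger below 0.0015 m), for 0.2 s.
At the end, for the whole second after the job is handed in: Section at the next hole (0.050 m, within 2.5 mm), pin fully home (within 1.5 mm), the gripper on the knob (over 2 N) and pressing it onto its barrel with over 10 N (spring and weight alone: 6 N), all through the last second; bar, hammer, clamp and angle within 12 mm of where they lay (all of step 2 and contact force between the fingers and knob above 2 N and contact force between knob and barrel above 10 N and distance of each of flat_bar, hammer, f_clamp, angle_piece from where it was at the start of the episode below 0.012 m); the arm keeps its last pose, push and grip.
It fails at once if the flat bar or a thing lying around is pushed away (distance of any of flat_bar, hammer, f_clamp, angle_piece from where it was at the start of the episode above 0.015 m).
It also fails if it takes over 38 s, if anything falls off the work surface, if the arm or the gripper's body presses on something with over 40 N, if the wrist force passes 120 N, or if a joint passes its speed limit or range.

## Working session

There is one attempt and no reset: what is moved stays moved. The work goes in short steps, each a Python script; the robot and the scene stay as the last script left them, time stands still between calls to the robot, and variables do not carry over. Pictures are saved under pics/ and viewed, about 8 in all and at most 12, crops included, and the job is handed in when it is done.

```bash
ls; mkdir -p pics
cat > h.py <<'E'
import numpy as np, cv2
from rig import *
def pt(f,u,v,z=None):
    K=f["intrinsics"];T=f["world_from_camera"]
    d=T[:3,:3]@np.array([(u-K[0,2])/K[0,0],(v-K[1,2])/K[1,1],1.0]);o=T[:3,3]
    s=f["range_z"][int(round(v)),int(round(u))] if z is None else (z-o[2])/d[2]
    return o+s*d
def ray(f,u,v):
    K=f["intrinsics"];T=f["world_from_camera"]
    d=T[:3,:3]@np.array([(u-K[0,2])/K[0,0],(v-K[1,2])/K[1,1],1.0]);return T[:3,3],d/np.linalg.norm(d)
def cloud(f,m):
    v,u=np.nonzero(m&(f["range_z"]>0));K=f["intrinsics"];z=f["range_z"][v,u]
    P=np.stack([(u-K[0,2])/K[0,0]*z,(v-K[1,2])/K[1,1]*z,z],1)
    return P@f["world_from_camera"][:3,:3].T+f["world_from_camera"][:3,3]
E
python3 - <<'E'
from h import *
np.set_printoptions(precision=4,suppress=True)
print(grasp_offset,get_obs())
F={}
for n in("scene","top"):
    f=grab_frame(n);F[n]=f;im=f["pixels"].copy()
    print(n,f["world_from_camera"][:3,3])
    for q in("knob","barrel","section_top","stop_rail","flat_bar","hammer","f_clamp"):
        for l in landmark_of(f,q)[:1]:
            u,v=np.array(l["xy"])*[640,400];print(n,q,"lm",round(l["p"],2),u,v, pt(f,u,v))
            cv2.circle(im,(int(u),int(v)),3,(0,0,255),1);cv2.putText(im,q,(int(u)+4,int(v)),0,.4,(0,0,255))
        for l in masks_of(f,q)[:1]:
            C=cloud(f,l["region"]);print("  mask",round(l["p"],2),len(C),*( [np.median(C,0),C.min(0),C.max(0)] if len(C) else []))
    cv2.imwrite(f"pics/{n}0.png",im)
E
```

```text
pics
-0.0187 {'time_s': 0.0, 'q': array([-1.357 ,  0.0534,  1.6143, -0.    ,  1.476 , -0.119 ]), 'joint_vel': array([0.0006, 0.0001, 0.0008, 0.002 , 0.0018, 0.0008]), 'effort': array([  0.0002, -39.3685, -37.0175,  -0.0001,   0.0071,   0.    ]), 'tool_pos': array([ 0.204 , -0.5901,  0.23  ]), 'tool_rot': array([ 0.8145, -0.5802, -0.0008, -0.0007]), 'ft_force': array([0.0396, 0.607 , 0.192 ]), 'wrist_torque': array([-0.0105, -0.036 , -0.0092]), 'width': 0.08538129876916827}
scene [ 0.9034 -0.2554  0.6942]
scene knob lm 0.47 356.096 139.79999999999998 [0.527  0.1103 0.1197]
  mask 0.67 208 [0.5209 0.1102 0.1177] [0.5033 0.0996 0.0948] [0.5312 0.1285 0.1218]
scene barrel lm 0.7 294.592 205.28 [ 0.5324 -0.0486  0.0096]
scene section_top lm 0.73 356.8 153.4 [0.5306 0.1154 0.0761]
  mask 0.63 1476 [0.5361 0.1015 0.064 ] [0.4802 0.0445 0.0003] [0.6042 0.1563 0.1218]
scene stop_rail lm 0.74 357.69599999999997 168.6 [0.5406 0.1163 0.032 ]
  mask 0.61 5875 [0.5255 0.1019 0.0574] [ 0.3483 -0.0635 -0.0043] [0.6115 0.3877 0.1218]
scene flat_bar lm 0.62 292.416 206.48 [ 0.5318 -0.0539  0.0084]
  m
[... 604 characters left out ...]
.5147 0.1026 0.0965]
top section_top lm 0.63 240.384 241.0 [0.5141 0.1075 0.1173]
  mask 0.81 1737 [0.5206 0.102  0.0662] [ 0.4769  0.0476 -0.0038] [0.6124 0.1738 0.124 ]
top stop_rail lm 0.94 236.032 244.0 [0.5086 0.114  0.1222]
  mask 0.88 7994 [0.5125 0.1109 0.0587] [ 0.352  -0.0596 -0.0038] [0.6127 0.3722 0.124 ]
  mask 0.78 2306 [ 0.5227 -0.0485  0.0094] [ 0.471  -0.149  -0.0062] [0.5736 0.0507 0.0158]
top hammer lm 0.89 212.992 309.0 [0.3991 0.1715 0.0227]
  mask 0.85 2356 [0.407  0.2108 0.0234] [ 0.3493  0.0554 -0.0032] [0.4794 0.3125 0.0312]
top f_clamp lm 0.69 246.4 154.32 [0.7002 0.118  0.0013]
  mask 0.91 2700 [0.7007 0.0978 0.0187] [ 0.6168 -0.0508 -0.0052] [0.7908 0.2639 0.0283]
```

View pics/top0.png

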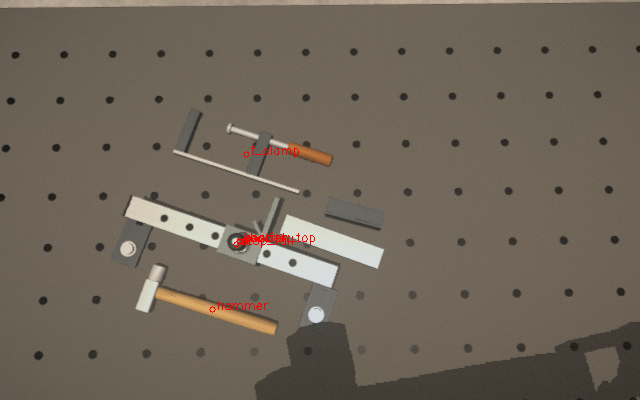

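View pics/scene0.png

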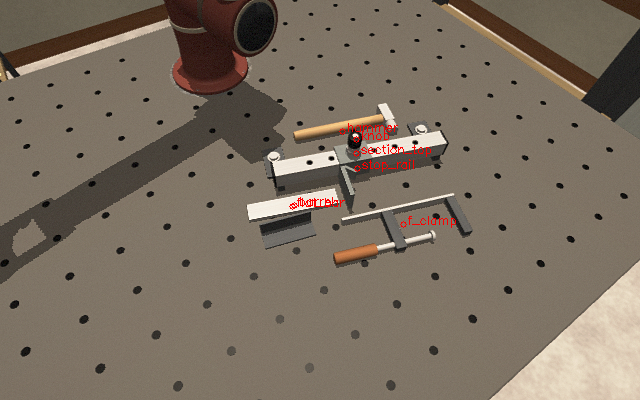

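```bash
cat >> h.py <<'E'
np.set_printoptions(precision=4,suppress=True)
from scipy.spatial.transform import Rotation as R
def down(yaw): # tool z down, tool x at yaw in the world
    return R.from_matrix(np.array([[np.cos(yaw),np.sin(yaw),0],[np.sin(yaw),-np.cos(yaw),0],[0,0,-1]])).as_quat()
def knobtop(f):
    m=masks_of(f,"knob")
    if not m: return None
    reg=cv2.dilate(m[0]["region"].astype(np.uint8),np.ones((5,5)))>0
    C=cloud(f,reg);z=np.median(C[C[:,2]>.11][:,2]);T=C[abs(C[:,2]-z)<.006]
    (c,r)=cv2.minEnclosingCircle(T[:,:2].astype(np.float32))
    return m[0]["p"],len(T),T.mean(0),(T.min(0)+T.max(0))/2,c,r,z
def axis(f):
    m=masks_of(f,"stop_rail")[0]["region"];C=cloud(f,m);T=C[(C[:,2]>.053)&(C[:,2]<.064)]
    (c,wh,a)=cv2.minAreaRect(T[:,:2].astype(np.float32))
    v=np.linalg.svd(T[:,:2]-T[:,:2].mean(0),full_matrices=False)[2][0];v*=np.sign(v[1])
    return c,wh,a,v,np.degrees(np.arctan2(v[1],v[0])),T[:,2].mean(),len(T)
E
python3 - <<'E'
from h import *
for n in("top","scene"):
    f=grab_frame(n);print(n,knobtop(f));print(axis(f))
c=np.array([.513,.112]);yaw=axis(f)[4]*np.pi/180
qs=[(inverse_kinematics([*c,.25],down(y)),y) for y in(yaw,yaw-np.pi)]
for q in qs:print(q)
q,y=min((q for q in qs if q[0] is not None),key=lambda a:abs(a[0][5]))
print(move_ptp([*c,.25],down(y)))
f=grab_frame("wrist");cv2.imwrite("pics/w1.png",f["pixels"]);print(knobtop(f));print(f["world_from_camera"][:3,3])
try:print(axis(f))
except Exception as e:print(e)
print(get_obs())
E
```

```text
top (0.74, 238, array([0.5132, 0.1161, 0.1192]), array([0.5135, 0.1163, 0.1183]), (0.5130566954612732, 0.11654654890298843), 0.01509266160428524, np.float64(0.11930902804059296))
((0.5567004084587097, 0.1253475546836853), (0.4094322621822357, 0.12921103835105896), 71.43943786621094, array([0.3242, 0.946 ]), np.float64(71.08215254229098), np.float64(0.05953744081666779), 4171)
scene (0.68, 132, array([0.5178, 0.1137, 0.1186]), array([0.5167, 0.1158, 0.1178]), (0.5162127614021301, 0.11543762683868408), 0.015026147477328777, np.float64(0.11882444455110941))
((0.5597329139709473, 0.12212616205215454), (0.4083404541015625, 0.13082996010780334), 70.02256774902344, array([0.3257, 0.9455]), np.float64(70.99254065123843), np.float64(0.05898275101281418), 2503)
(array([ 0.0732, -0.1994,  1.8208, -0.    ,  1.5202, -1.1659]), np.float64(1.23905357872003))
(array([ 0.0732, -0.1994,  1.8208, -0.    ,  1.5202,  1.9757]), np.float64(-1.902539074869763))
False
None
[0.4384 0.1377 0.3938]
((0.5569432377815247, 0.12546026706695557), (0.4094746708869934, 0.12917731702327728), 70.4344482421875, array([0.3286, 0.9445]), np.float64(70.8156723827463), np.float64(0.06095790700164953), 10319)
{'time_s': 4.7083, 'q': array([ 0.0722, -0.1992,  1.8208, -0.0001,  1.5202, -1.1659]), 'joint_vel': array([ 0.0041, -0.0018,  0.002 ,  0.0018,  0.0003,  0.0005]), 'effort': array([  0.0257, -28.7349, -37.4295,   0.0003,   0.0007,   0.0002]), 'tool_pos': array([0.5131, 0.1115, 0.2499]), 'tool_rot': array([ 0.8144,  0.5802, -0.0001, -0.    ]), 'ft_force': array([ 0.1013, -0.3674, -0.2512]), 'wrist_torque': array([-0.0301,  0.0416,  0.0414]), 'width': 0.08546891762773505}
```

View pics/w1.png

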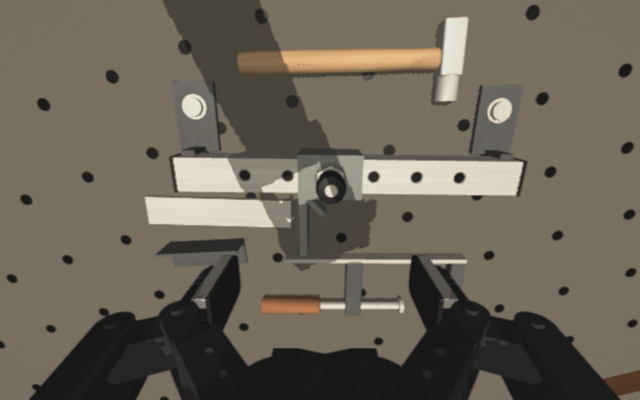

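Run:
```python
from h import *
f=grab_frame("wrist")
C=cloud(f,np.ones((400,640),bool))
T=C[(np.hypot(C[:,0]-.515,C[:,1]-.115)<.03)&(C[:,2]>.105)&(C[:,2]<.13)]
z=np.median(T[:,2]);T=T[abs(T[:,2]-z)<.004];print(len(T),z,T.mean(0),(T.min(0)+T.max(0))/2,np.ptp(T,axis=0),cv2.minEnclosingCircle(T[:,:2].astype(np.float32)))
# rail edges, away from plate
v=np.array([.326,.9454]);n=np.array([v[1],-v[0]]);P=C[:,:2]-[.514,.116];s=P@v;t=P@n
k=(C[:,2]>.054)&(C[:,2]<.067)&(abs(s)>.05)&(abs(t)<.03)
for lo in np.arange(-.2,.28,.04):
    kk=k&(s>lo)&(s<lo+.04)
    if kk.sum()>50: print(round(lo+.02,2),kk.sum(),np.percentile(t[kk],[1,50,99]),np.median(C[kk,2]))
```

```text
681 0.12079593598663563 [0.5127 0.1187 0.1208] [0.5132 0.1185 0.1204] [0.0284 0.0291 0.007 ] ((0.5135155916213989, 0.11874750256538391), 0.015024280175566673)
-0.18 655 [-0.024  -0.0041  0.0167] 0.06122584322466118
-0.14 1203 [-0.0231 -0.004   0.0167] 0.061126238140969236
-0.1 1095 [-0.0226 -0.0039  0.0167] 0.06104501173544019
-0.06 897 [-0.022  -0.0027  0.0179] 0.0610961873723842
0.06 828 [-0.0202 -0.0015  0.0195] 0.06116121373506134
0.1 1080 [-0.0199 -0.0012  0.0194] 0.06109560252866897
0.14 1114 [-0.0191 -0.0002  0.0207] 0.061155462851568504
0.18 1190 [-0.0187  0.0002  0.0208] 0.06115078913344496
0.22 836 [-0.0186  0.0003  0.0218] 0.061361767117116994
```

Run:
```python
from h import *
y=np.radians(70.4);v=np.array([np.cos(y),np.sin(y)]);n=np.array([v[1],-v[0]])
c=np.array([.5135,.1177]);Q=down(y)
def st(t):
    o=get_obs();f=o["ft_force"];print(t,round(o["time_s"],2),o["tool_pos"],"F along",f[:2]@v,"across",f[:2]@n,"z",f[2],"w",o["width"])
move_ptp([*c,.14],Q);st("above")
move_l([*c,.087],Q,max_speed=.1);st("down")
gripper_close(80);st("closed")
f=grab_frame("scene");cv2.imwrite("pics/s2.png",cv2.resize(f["pixels"][80:240,260:460],None,fx=3,fy=3))
```

```text
above 5.28 [0.5138 0.1176 0.1405] F along -0.3455526581739479 across 0.922094040919359 z 0.9453195894608215 w 0.08561402625186863
down 5.96 [0.5142 0.1177 0.0878] F along -0.07589704119047298 across -0.005122399942604026 z -0.5407188147078391 w 0.0854501886316265
closed 6.53 [0.5138 0.1178 0.0877] F along -0.413135892174247 across -1.202302172630579 z 4.4087255900378315 w 0.028308524805846558
```

View pics/s2.png

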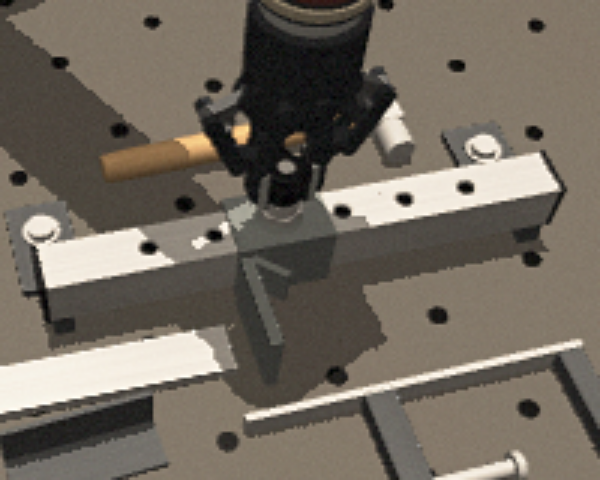

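```bash
cat >> h.py <<'E'
y=np.radians(70.4);v=np.array([np.cos(y),np.sin(y)]);n=np.array([v[1],-v[0]]);Q=down(y)
def st(t):
    o=get_obs();f=o["ft_force"];p=o["tool_pos"]-[.5138,.1178,.0877];print(t,round(o["time_s"],2),"along",p[:2]@v,"across",p[:2]@n,"z",p[2],"| F",f[:2]@v,f[:2]@n,f[2],"w",o["width"])
def go(s,z,sp=.03): # along, up relative to the grasp
    p=np.array([.5135,.1177])+s*v
    move_l([*p,.087+z],Q,max_speed=sp)
E
python3 - <<'E'
from h import *
for z in(.004,.008,.012,.016): go(0,z);st(z)
pause(.3);st("held")
f=grab_frame("scene");cv2.imwrite("pics/s3.png",cv2.resize(f["pixels"][80:240,260:460],None,fx=3,fy=3))
E
```

```text
0.004 6.86 along -7.241108733943603e-05 across -0.00020174562064389113 z 0.0025494799137250473 | F 3.1452096986324705 4.811843402117092 -5.9987023986360395 w 0.02812035046872215
0.008 7.14 along -0.00016061701289716437 across -0.00021530374906898942 z 0.006673275930765887 | F 2.471550374029215 3.778497732070907 -7.674904719752536 w 0.027829006716032667
0.012 7.42 along -0.0002120394373818701 across -0.0002398516300777396 z 0.010586713485108493 | F 2.887890703989133 5.533204032023367 -7.8471940750507585 w 0.028262655302337524
0.016 7.71 along -0.0002918640686095392 across -0.00025520927586302015 z 0.014383740147103766 | F 3.1924982890263545 5.663230747792345 -8.351223024742325 w 0.02826182905446669
held 8.01 along -0.00027944285692005935 across -0.00027246073033445847 z 0.014275893149723204 | F 3.226579400888642 5.871256885261398 -8.933460849557697 w 0.028043611778777903
```

View pics/s3.png

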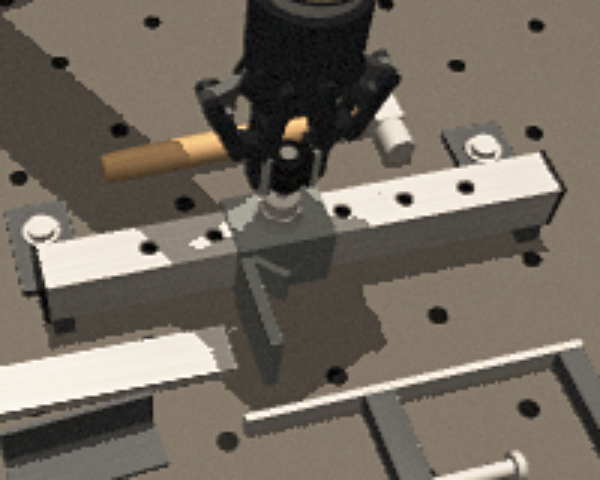

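Run:
```python
from h import *
go(0,.0185);st("up")
for s in(.005,.025,.045,.050):
    go(s,.0185,.04);st(s)
f=grab_frame("scene");cv2.imwrite("pics/s4.png",cv2.resize(f["pixels"][80:240,260:460],None,fx=3,fy=3))
```

```text
up 8.31 along -0.0003245072368221326 across -0.0002665387319612108 z 0.016739792050848315 | F 2.3967852823842217 5.9281146217345535 -9.728777388875574 w 0.028574715332380426
0.005 8.58 along 0.003627530840565027 across -0.0002615120130635022 z 0.016304300789739642 | F -1.3726569877210961 6.469366159763937 -9.153992625047525 w 0.028330916138930483
0.025 9.23 along 0.023246219387024994 across -0.00021761652046854019 z 0.01604509193507181 | F -2.0000414573107057 6.847414815888663 -10.513237532359927 w 0.02833848062606431
0.045 9.88 along 0.043171142303519955 across -0.00016317907780561525 z 0.015959487995871685 | F -1.6571678922425264 6.754370056421768 -10.178921156092263 w 0.028165884392796613
0.05 10.16 along 0.048189486385987614 across -0.00015112326958708624 z 0.01590391194130128 | F -2.1966684457715653 6.07606431477575 -10.363443312273967 w 0.02775637387539037
```

View pics/s4.png

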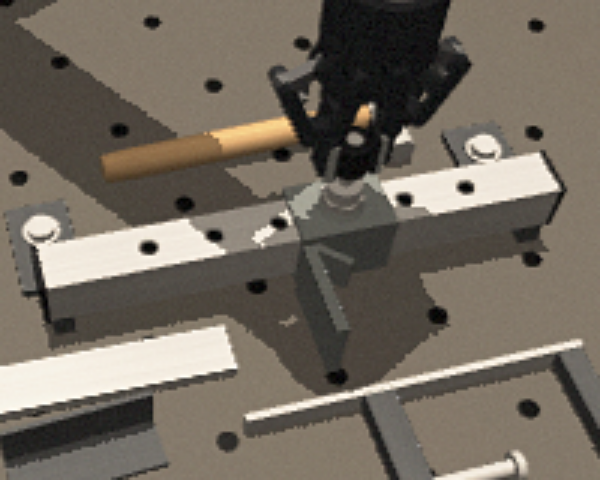

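Run:
```python
from h import *
go(.0515,.0185);st("at")
for z in(.012,.009,.006,.003,.000): go(.0515,z);st(z)
```

```text
at 10.46 along 0.049368267915698406 across -0.0001196554314521126 z 0.015918687136235274 | F -1.9985725558937562 6.929896355248952 -10.780973152226998 w 0.028199053781353164
0.012 10.82 along 0.04937197390016693 across -0.00011957840316832822 z 0.009572327792687449 | F -3.263811530402775 6.509276313188688 -8.976163260934635 w 0.027738511561718568
0.009 11.07 along 0.04949757701244904 across -0.00012655646468758954 z 0.0067287724086122075 | F -2.7155242303207907 5.956178464268279 -8.205316942728746 w 0.027953270365874014
0.006 11.32 along 0.04958099875775027 across -0.00013547139167448358 z 0.003882318578191754 | F -2.0284511843502337 5.874933701842278 -8.388589675486086 w 0.02783047002999297
0.003 11.57 along 0.0496745376926665 across -0.00012042988064833114 z 0.0010310557716547708 | F -2.7581441368903143 5.900115324732565 -6.270620806227182 w 0.028249173844379975
0.0 11.82 along 0.0505743010817816 across 3.994859086306339e-05 z -1.799401446793414e-05 | F -3.8835068356858446 0.26914876316099695 2.890971126991685 w 0.02806159193070331
```

Run:
```python
from h import *
z=0
while z>-.014:
    z-=.0015; go(.0515,z,.02);st(round(z,4))
    if get_obs()["ft_force"][2]>20: break
for _ in range(3): pause(.5);st("held")
f=grab_frame("scene");cv2.imwrite("pics/s5.png",cv2.resize(f["pixels"][80:240,260:460],None,fx=3,fy=3))
```

```text
-0.0015 12.07 along 0.05153781174485127 across 9.083874480181124e-05 z -7.109534134538964e-05 | F -4.548257710041449 -3.6339099182525794 9.059773976886158 w 0.028083980161470953
-0.003 12.32 along 0.0522125348049523 across 0.0001757471688178702 z -8.315968322224199e-05 | F -2.316852893789648 -5.932701474591151 16.092962232801256 w 0.028281856273986848
-0.0045 12.57 along 0.052697959575115125 across 0.0001587340474556114 z -0.00018691411774973687 | F -4.004803689373858 -9.928377576554304 21.954287589997783 w 0.028227227763913634
held 13.07 along 0.05269810870166319 across 0.0001876014289147422 z -0.00016527578827647826 | F -4.697775207662926 -9.25127552955816 22.74431740639925 w 0.027532402748000173
held 13.57 along 0.05269601526302486 across 0.00018542868256311282 z -0.00014887583640525726 | F -4.686451191201613 -8.009997978414088 22.789720833000956 w 0.028225779823786625
held 14.07 along 0.052699152418474664 across 0.00018326320973959006 z -0.00018566232073709277 | F -3.324847052968086 -9.891241731063197 22.08131576010225 w 0.02800956123271101
```

View pics/s5.png

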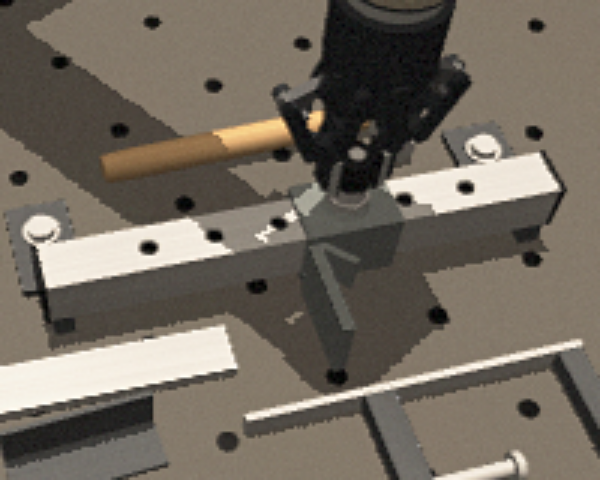

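Run:
```python
from h import *
for s in(.0505,.0495,.0485,.0475,.0465):
    go(s,-.0045,.02);st(s)
    o=get_obs()
    if (o["tool_pos"][:2]-[.5138,.1178])@v<.0508: break
for _ in range(2): pause(.4);st("held")
for n in("top","scene"):
    f=grab_frame(n)
    for q in("flat_bar","hammer","f_clamp"):
        m=masks_of(f,q)
        if m:C=cloud(f,m[0]["region"]);print(n,q,np.median(C,0),C.min(0),C.max(0))
```

```text
0.0505 14.38 along 0.05268076312735873 across 0.0001903049952218056 z -0.0001446908217069831 | F 0.041123848676915195 -10.497335484624651 20.29502619325863 w 0.028386713135827465
0.0495 14.62 along 0.052303825456763146 across 0.0002175073025575622 z -0.0001312289204323247 | F 2.211562844291297 -9.372184405144898 19.643380076490843 w 0.027852619519116578
0.0485 14.88 along 0.051506523047434166 across 0.00020826253976669937 z -0.00016775164845275747 | F 3.489004433250171 -8.596022602866473 19.480312531775475 w 0.028444756423628873
0.0475 15.12 along 0.050541377854789876 across 0.0002118125641004274 z -0.0001554306393444227 | F 2.90398411540785 -9.20967843121021 20.212834480858284 w 0.028253813074092395
held 15.53 along 0.05057184036712358 across 0.00019362698852586852 z -0.000135339799459247 | F 3.079631991643564 -9.562489578207215 20.002855380595427 w 0.028447896296185764
held 15.93 along 0.05055159058298751 across 0.00020419894054601062 z -0.00015346737198321247 | F 3.685477622508836 -9.266086411692365 19.11759420681509 w 0.028340739949549856
top flat_bar [ 0.523  -0.0485  0.0096] [ 0.4709 -0.1476 -0.0048] [0.5757 0.05   0.0153]
top hammer [0.3815 0.1209 0.0227] [ 0.3492  0.0553 -0.005 ] [0.4848 0.3031 0.4426]
scene flat_bar [ 0.5264 -0.0528  0.0092] [ 0.4685 -0.1494 -0.0033] [0.5786 0.0532 0.0139]
scene hammer [0.394  0.1346 0.0205] [ 0.353   0.0539 -0.0028] [0.4873 0.2866 0.0274]
scene f_clamp [0.7035 0.0935 0.0184] [ 0.622  -0.0543 -0.0039] [0.7929 0.2538 0.0275]
```

Run:
```python
from h import *
hand_in();st("end")
```

```text
the job is handed in; nothing more can be done
the job is handed in; nothing more can be done
```

The stop is set one hole longer. I gripped the knob, pulled it up about 16 mm, slid the section one hole away from the flat bar and let the pin down. I handed in at about 16 s of the 38 s allowed, still gripping and pressing down; `hand_in` gives no verdict.

**Section:** it sits about 50.5 mm from where it started, measured from the gripper's travel. Pressing down first pushed the gripper to 52.7 mm, outside the tolerance. I moved it back, and the section slid easily within the hole's play.

**Pin:** the gripper is back at the height where it first took the knob, within 0.2 mm, so the pin is fully home.

**Press:** the wrist reads about 19–20 N downward. With the roughly 6 N from spring and weight, the knob should sit on its barrel with about 25 N. There is also a steady side load of about 9 N across the tube.

**Grip:** set to 80 N. The finger opening reads 28.3 mm on the 30 mm knob; I put this down to give in the pads and did not check it.

**Things lying around:**
- The flat bar and clamp show no shift beyond the few millimetres of image noise.
- The hammer was partly hidden by the arm at the end. Its visible ends had not moved, but I could not see all of it.
- I never measured the angle piece. It looks unmoved in the last picture, and the arm did not go near it.

**Disagreements:** the three cameras differed by up to 3 mm on where the knob was. I averaged the top and wrist readings, and the side force on closing was only about 1 N.

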